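# Set the mixing base's speed dial, mesh the paddle's splines in the drive and hold it down

### The job

Get the white mixing base going: first turn its speed dial clockwise until the pointer stands at the long ridge (60 degrees from the off stud). Then take the paddle (the tool with two flat framed blades, not the one with the round disc) out of the wooden stand, put its splined foot into the drive socket, turn it until the splines mesh, slide it fully home and push the sprung drive down to its stop. Finish while still gripping the paddle and pressing it down; leave the disc tool and everything else where they stand.

Things in the scene. Friction and masses are not known exactly. Their poses are not given: they have to be found in the camera images.
- mixer: Fixed white mixing base, a block 130 (its x) x 240 (its y) x 85 mm high; origin at the centre of its underside, z up. On its flat top: the drive socket, centred at x 0, y +55 mm, and the black speed dial, centred at x 0, y -62 mm. Its x points away from the robot within about 0.35 rad.
- dial (a joint): Speed dial angle, rad, 0 to 2.2, growing clockwise seen from above; stays where left (friction about 0.06 N m). 0: pointer along the base's -x, at a small round stud (off). 1.047 (60 degrees): pointer at the long ridge (14 mm; the ridges at 30, 90, 120 degrees are 4 mm short). Starts between 0 and 0.5.
- dial_grip (a point): On the dial's axis, in its grip bar, 111 mm above the worktop. The bar is 46 mm long along this frame's x (pointer end, with a steel line on top, towards its -x), 13 mm thick along y, from 91 to 116 mm above the worktop, on a disc 48 mm wide whose top is 92 mm above the worktop: keep fingertips above 93 mm. z up.
- socket (a point): Centre of the drive socket's mouth, on the face of a round steel hub 52 mm wide, 12 mm proud of the base (97 mm above the worktop at rest). A cross of four slots, each 7.5 mm wide and reaching 18 mm out along this frame's x and y, round a 15.5 mm square centre hole; over 45 mm deep. Any of four yaws a quarter turn apart meshes. z up.
- drive_turn (a joint): Angle of the socket hub about its upright axis, rad, counterclockwise from above; 0: slots along the base's x and y. It starts between -0.8 and 0.8 and stays as it stands (friction about 0.12 N m) unless twisted harder; the motor is off.
- drive_plunge (a joint): How far the sprung drive with its hub is pressed down, m: 0 at rest, 0.008 at its stop. It starts to move at about 4.5 N and needs about 9.5 N at the stop; it springs back when let go. Pressing with splines not meshed moves it too, but then the paddle is not in.
- stand: Fixed wooden tool stand, a block 70 (its x) x 170 (its y) x 60 mm high; origin at the centre of its underside. Two upright round bores, 35 mm, at y +50 and -50 mm; one tool hangs upright in each, resting on its collar; either may be in either bore.
- paddle: Paddle tool, about 150 g, upright, 116 mm tall. Origin: its lower tip, on the axis, z up, 26 mm above the worktop while in the stand. Two framed flat blades along its x, 58 mm across, from 46 to 78 mm above the tip. Home, the origin is 34 mm below socket; with ribs resting unmeshed on the hub only 14 mm below.
- paddle_grip (a point): Middle of the paddle's black grip bar on top of the stem, on the axis, 102 mm above the tip; axes as the paddle's. The bar is 44 mm long along x (in line with the blades), 14 mm thick along y and 28 mm high (88 to 116 mm above the tip).
- paddle_ribs (a point): Lower end of the paddle's four spline ribs, on the axis, 14 mm above the tip; axes as the paddle's. The ribs form a cross along x and y, 5 mm thick, reaching 15 mm out, from 14 to 34 mm above the tip, square-ended. Below is a tapered pilot, above a collar 46 mm wide (34 to 38 mm). Core 12.4 mm thick.
- disc_tool: The other tool, same foot, collar and grip, but with a flat round disc 58 mm wide in place of blades; same origin. To be left in its bore.
- jar: Bystander: spice jar, 45 mm wide, 106 mm tall; origin under its centre.
- apple: Bystander: apple, about 66 mm; origin under its centre.
- mug: Bystander: mug with a handle, 85 mm wide, 105 mm tall; origin under its centre.
- timer: Bystander: egg timer, 63 mm wide, 58 mm tall; origin under its centre.
- spoon: Bystander: spoon lying flat, 195 mm long; origin under its centre.
- tin: Bystander: low tin, 75 mm wide, 58 mm tall; origin under its centre.
- lemon: Bystander: lemon, 78 x 54 x 53 mm; origin under its centre.
There are look-alikes about, which are no part of the job. What is shaped like the paddle but pink or red is not meant.

How it is judged (in metres and radians):
On the way, in this order (a step that is already met when the one before it is completed fails the run):
1. the dial stands at the long ridge (60 degrees, within 7) (value of joint dial between 0.927 and 1.167 rad), for 0.2 s.
2. the paddle is lifted clear of the stand (height (world z) of paddle above 0.065 m and contact force between the fingers and paddle above 1 N), for 0.1 s.
3. the paddle's splines are meshed in the socket, collar on the hub (z of paddle in the frame of socket below -0.03 m and horizontal distance between paddle and socket below 0.004 m and angle between paddle's own z axis and vertical below 0.1 rad), for 0.1 s.
At the end, for the whole second after the job is handed in: Dial within 7 degrees of 60; paddle upright, within 4 mm of the socket axis and of fully home (tip at least 30 mm below the hub face); drive pressed down at least 6 of its 8 mm; gripper still holding the paddle, at rest; disc tool in its bore (all of step 1 and all of step 3 and value of joint drive_plunge above 0.006 m and contact force between the fingers and paddle above 2 N and linear speed of paddle below 0.02 m/s and distance of disc_tool from where it was at the start of the episode below 0.02 m); the arm keeps its last pose, push and grip.
It fails at once if the disc tool is pulled out or pushed about (over 20 mm) (distance of disc_tool from where it was at the start of the episode above 0.02 m).
It fails at once if one of the other things standing about is shoved or knocked over (over 40 mm) (distance of any of jar, apple, mug, timer, spoon, tin, lemon from where it was at the start of the episode above 0.04 m).
It also fails if it takes over 58 s, if anything falls off the work surface, if the arm or the gripper's body presses on something with over 40 N, if the wrist force passes 120 N, or if a joint passes its speed limit or range.

### The arm

A 7-joint arm with a two-finger parallel gripper is mounted at the origin on a cart in front of the work surface, level with it; the furniture and walls round the work are solid. World frame = base frame: x ahead of the robot, y to its left, z up, the work surface at z = 0. Lengths are in mm, angles in rad, forces in N, time in s.
With the tool pointing down it reaches from about 425 to 975 mm from the base axis. Payload 16.7 kg.
Tool frame: the origin (TCP) lies at the very end of the fingers, on their centre line; the grasp point (between the pads) lies 19 mm behind it; z points along the fingers, y is the line along which they close (so a half turn about z gives the same grasp; the last joint's range is limited). The gripper opens to 85 mm and grips with 20 to 120 N. Pads are 22 mm wide; open, the fingers measure 114 mm over their backs; the gripper's body (76 mm by 85 mm) begins 54 mm behind the grasp point. The pads swing forward as they close: fully open they stand 13 mm farther back than shut.
Start: joints at [-1.452, 0.426, 0.074, 1.606, -0.034, 1.111, -0.067], TCP at [178.619, 650.901, 231.302] pointing down, gripper open.
Joint ranges: [-2.85, 2.85], [-0.5, 2.14], [-1.23, 1.37], [0.21, 2.46], [-1.02, 4.16], [0.16, 2.05], [-2.73, 2.73]. Speed limits (rad/s): [1.89, 1.89, 2.39, 2.39, 3.01, 3.01, 3.01].

### API

Orientations are given as a 3x3 rotation matrix whose columns are the frame's x, y, z axes.
In Python, from bench import r gives the robot as it stands.
- The arm moves only by the tool arm_command, never from a script. Its arguments are lists of equal length, an entry for each row: "xyz": the shift along the tool's x, y, z in units of 0.5 m (1.0 is 0.5 m), a list of three; "rot": the turn, a rotation vector about the tool's x, y, z in units of 90 degrees (1.0 is 90 degrees), a list of three; "claw": the closure, from 0 (fully open) to 1 (shut). A call has 1 to 5 rows; each row is the pose to reach, as a shift and turn from the pose commanded when the call began, along the tool's axes at that moment; what a row does not reach only later rows make up. A row lasts 1/8 s, in which the tool goes at most 62.5 mm and 10.7 degrees, less where a joint would pass 70% of its speed; a pose out of reach is approached as far as the arm can. A call with a number of a shift or a turn outside -1 to 1 is refused whole. A call with a gripper value outside its range is refused whole. The fingers move at their own pace and stop on an object; "squeeze" is the grip in N (left out, the last holds). Time passes only in rows, so rows that repeat a pose let the fingers close. It gives the time, the measured TCP pose, the force, the opening and the grip force at its end, in the units of the state.
- r.read_state(): the state, without advancing time (a new reading comes with each control period).
- r.get_image(name): name is "scene" or "side" or "wrist"; returns (picture, depth): 420x560x3 uint8, red, green, blue; 420x560 float32, mm along the optical axis (not along the pixel's ray), 0 where there is no reading.
- r.get_calibration(name): a dict with "vfov" (degrees; the focal length in pixels is half the picture's height over the tangent of half this angle, whatever the lens; pixels are square), "cx", "cy" (the principal point, pixels), "R" (3x3) and "t" (3): a world point X has camera coordinates R X + t. Camera axes: x right, y down, z forward; pixel columns grow to the right and rows downward; lengths in mm; the calibration is good to about 2 mm. A picture is of the moment at which its call begins: read the wrist's pose just before it. get_calibration takes no time and is no camera call; for the wrist camera it gives the pose at the moment of the call.
- r.close_job(): hands the job in; it is judged then, once.
Trained networks look in the newest picture that a camera, given by its name, has taken for a name from the list of things; names that differ only in an ending like _2 or _b are one class to them, and where a whole thing is asked for, a point or a joint stands for the part that bears it (a point fixed in the world has none). Each returns a list of dicts, best first, with "confidence" (0 to 1); they miss things now and then, are a little off and sometimes report something else, mostly with a low value. They report only what shows in the picture. A call takes as long as a camera call. They do not tell look-alikes from the thing itself.
- r.spot_in(camera, label): "pixel" ([column, row] in pixels, amid what is visible of it).
- r.regions_of(camera, label): "region" (420x560 bool, what is visible of it) and "pixel" ([column, row] in pixels, amid what is visible of it).
- r.mark_of(camera, label): "pixel" ([column, row] in pixels: a listed point, or the origin of a listed thing).
The state is a dict: "t": time; "qpos": joint angles; "qd": joint speeds; "joint_efforts": joint torques, N m; "position": TCP position; "tool_rot": TCP orientation; "force": force on the tool from outside, world axes, zero at the start; "moment": the same for the moment, N m; "width": finger opening in mm; "grasp_force": force on a finger pad.
Only numpy, scipy, OpenCV 4.12 (cv2) and the standard library are available. Lean on these libraries where they do the work, as an engineer would, in place of code of your own. Each camera call takes 0.05 s, during which the arm holds its last target. There are 200 camera calls.

## Working session

There is one attempt and no reset: what is moved stays moved. The work goes in short steps, Python scripts to look and compute and a tool call to move; the robot and the scene stay as the last step left them, time stands still between calls to the robot, and variables do not carry over. Pictures are saved under pics/ and viewed, at most 10 in all, crops included, and the job is handed in when it is done.

Besides the shell and the picture viewer there is one more tool, called as a command line: name --argument value ..., lists and objects as JSON in quotes. arm_command: Moves the arm, as the interface text tells. Shifts and turns lie within -1 to 1; 1 stands for 0.5 m of shift or 90 degrees of turn. Its arguments: {"type":"object","properties":{"xyz":{"type":"array"},"rot":{"type":"array"},"claw":{"type":"array"},"squeeze":{"type":"number"}},"required":["xyz","rot","claw"]}

```bash
mkdir -p pics; ls
cat > h.py <<'E'
import numpy as np, cv2
from bench import r
def cal(n):
    c=r.get_calibration(n); f=210/np.tan(np.radians(c["vfov"])/2)
    return f,c["cx"],c["cy"],np.array(c["R"]),np.array(c["t"])
def world(c,px,d):
    f,cx,cy,R,t=c
    return R.T@(np.array([(px[0]-cx)/f*d,(px[1]-cy)/f*d,d])-t)
def atz(c,px,z):
    f,cx,cy,R,t=c
    o=-R.T@t; v=R.T@np.array([(px[0]-cx)/f,(px[1]-cy)/f,1.])
    return o+v*(z-o[2])/v[2]
def cloud(c,D):
    f,cx,cy,R,t=c
    v,u=np.mgrid[:D.shape[0],:D.shape[1]]
    P=np.stack([(u-cx)/f*D,(v-cy)/f*D,D],-1)
    return (P-t)@R
def proj(c,X):
    f,cx,cy,R,t=c
    p=R@np.array(X,float)+t; return np.array([cx+f*p[0]/p[2],cy+f*p[1]/p[2]])
E
python3 - <<'E'
from h import *
s=r.read_state(); print(s["t"],s["position"],np.round(s["tool_rot"],3),s["width"])
for n in("scene","side"):
    I,D=r.get_image(n); cv2.imwrite(f"pics/{n}0.png",I[:,:,::-1]); np.savez(n+"0",I=I,D=D)
    c=cal(n); print(n,"cam at",np.round(-c[3].T@c[4]),"axis",np.round(c[3][2],2))
    for l in("paddle","paddle_grip","disc_tool","dial_grip","socket","stand","mixer"):
        print(l,[(np.round(m["pixel"]),round(m["confidence"],2)) for m in r.mark_of(n,l)])
E
```

```text
pics
0.0 [178.56319449 650.54233614 230.60720179] [[-0.964  0.265 -0.   ]
 [ 0.265  0.964 -0.001]
 [-0.    -0.001 -1.   ]] 85.54553472927883
scene cam at [  88. -885.  816.] axis [ 0.38  0.7  -0.6 ]
paddle [(array([185., 200.]), 0.79), (array([212., 190.]), 0.68), (array([214., 199.]), 0.55)]
paddle_grip [(array([209., 176.]), 0.68), (array([210., 166.]), 0.66), (array([182., 178.]), 0.65)]
disc_tool [(array([230., 212.]), 0.74), (array([211., 196.]), 0.68)]
dial_grip [(array([278., 263.]), 0.81)]
socket [(array([263., 243.]), 0.73), (array([273., 279.]), 0.55)]
stand [(array([221., 211.]), 0.97)]
mixer [(array([272., 275.]), 0.82)]
side cam at [ 161. 1579. 1013.] axis [ 0.19 -0.86 -0.48]
paddle [(array([265., 295.]), 0.71), (array([303., 296.]), 0.65), (array([282., 268.]), 0.54)]
paddle_grip [(array([265., 267.]), 0.78), (array([301., 267.]), 0.76), (array([309., 177.]), 0.59), (array([283., 243.]), 0.58)]
disc_tool []
dial_grip [(array([244., 201.]), 0.55), (array([305., 180.]), 0.43)]
socket [(array([207., 271.]), 0.61), (array([298., 195.]), 0.45)]
stand [(array([283., 265.]), 0.94)]
mixer [(array([284., 240.]), 0.61), (array([303., 209.]), 0.57), (array([282., 270.]), 0.46)]
```

Run:
```python
from h import *
a=cv2.imread("pics/scene0.png")[120:330,130:410]; b=cv2.imread("pics/side0.png")[140:350,170:450]
cv2.imwrite("pics/a0.png",cv2.resize(np.vstack([cv2.resize(a,(800,600))]),(800,600),interpolation=2))
cv2.imwrite("pics/b0.png",cv2.resize(b,(800,600)))
for n,l in (("scene",[(185,200),(212,190),(230,212),(209,176),(182,178),(278,263),(263,243),(221,211)]),("side",[(265,295),(265,267),(303,296),(301,267),(283,243),(244,201),(298,195),(305,180)])):
    z=np.load(n+"0.npz"); P=cloud(cal(n),z["D"])
    for u,v in l: print(n,u,v,np.round(P[v,u]))
```

```text
scene 185 200 [355. 298.   0.]
scene 212 190 [431. 202.  75.]
scene 230 212 [441.  71.  61.]
scene 209 176 [428. 206. 130.]
scene 182 178 [359. 301.  93.]
scene 278 263 [ 435. -260.  115.]
scene 263 243 [ 452. -142.   85.]
scene 221 211 [420.  98.  56.]
side 265 295 [470. 322.  -1.]
side 265 267 [464. 335. 112.]
side 303 296 [356. 306.  -1.]
side 301 267 [362. 311. 108.]
side 283 243 [433. 218. 124.]
side 244 201 [ 667. -186.   37.]
side 298 195 [ 449. -157.   97.]
side 305 180 [ 438. -253.  114.]
```

View pics/a0.png

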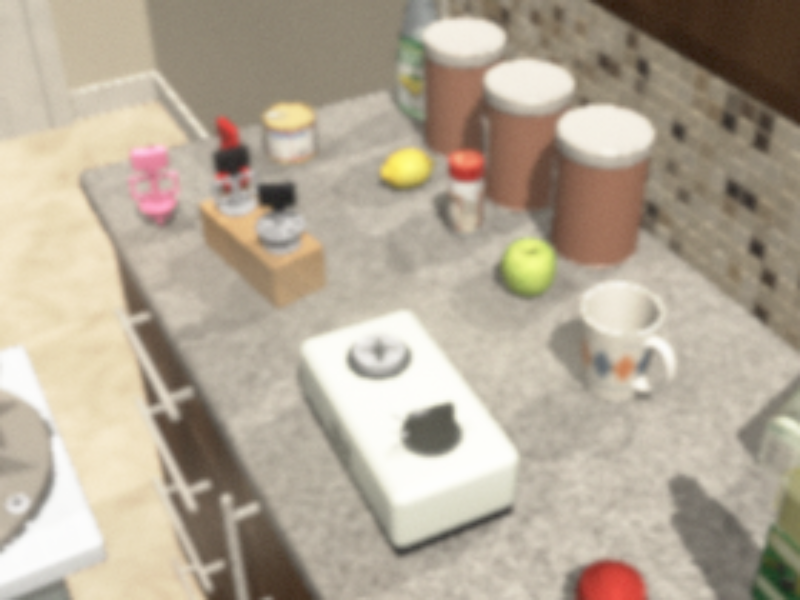

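View pics/b0.png

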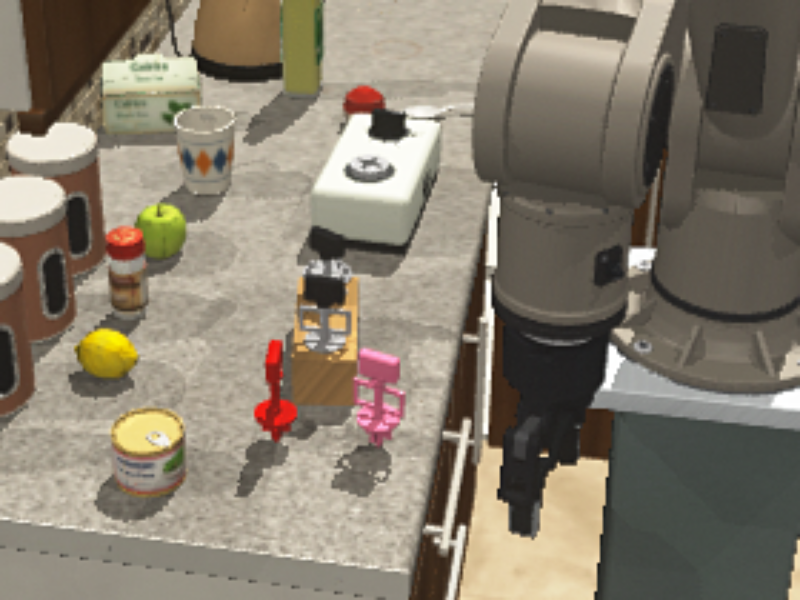

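Candidates for the paddle:
- Black-gripped tool with two blades in the far bore: scene (211,176), side (284,242). This matches the description.
- Black-gripped tool with the disc in the near bore: scene (228,190). This is the disc tool.
- Pink look-alike: scene (184,182), side (303,275).
- Red look-alike: scene (210,166), side (266,275).

I choose the far-bore black one and will check it with a close wrist crop.

```bash
cat >> h.py <<'E'
def Rdown(a): return np.array([[np.cos(a),np.sin(a),0],[np.sin(a),-np.cos(a),0],[0,0,-1.]])
def go(*wps):
    "wps: (x,y,z,yaw deg) -> rows in tool units from the measured pose"
    from scipy.spatial.transform import Rotation as Ro
    s=r.read_state(); p=np.array(s["position"]); R=np.array(s["tool_rot"])
    for w in wps:
        d=R.T@(np.array(w[:3])-p)/500; q=Ro.from_matrix(R.T@Rdown(np.radians(w[3]))).as_rotvec()/(np.pi/2)
        print("xyz",np.round(d,4),"rot",np.round(q,4))
def st():
    s=r.read_state(); R=np.array(s["tool_rot"]); print("t",round(s["t"],2),"p",np.round(s["position"],1),"yaw",round(np.degrees(np.arctan2(R[1,0],R[0,0])),2),"tilt",np.round(R[:2,2],4),"F",np.round(s["force"],1),"M",np.round(s["moment"],2),"w",round(s["width"],1),"gf",round(s["grasp_force"],1),"q",np.round(s["qpos"],2))
E
python3 - <<'E'
from h import *
s=r.read_state();R=np.array(s["tool_rot"]);c=cal("wrist");o=-c[3].T@c[4]
print("cam in tool",np.round(R.T@(o-np.array(s["position"])),1)); print(np.round(c[3]@R,3),c[:3])
go((330,470,250,150),(400,300,280,130),(440,190,300,115))
for n in("scene","side"):
    z=np.load(n+"0.npz"); P=cloud(cal(n),z["D"]); I=z["I"].astype(int)
    w=(np.hypot(P[...,0]-430,P[...,1]-205)<40)&(P[...,2]>114)&(P[...,2]<146)&(I.max(2)<80)
    Q=P[w]; e,v=np.linalg.eigh(np.cov(Q[:,:2].T)); print(n,w.sum(),Q.mean(0).round(),np.sqrt(e).round(1),v[:,1])
E
```

```text
cam in tool [  78.2   -0.2 -143. ]
[[-0.     1.    -0.001]
 [-0.952 -0.001 -0.305]
 [-0.305  0.001  0.952]] (np.float64(335.70833943751995), 274.3592977696715, 208.92269000546452)
xyz [-0.3878 -0.2688 -0.0374] rot [-0.     -0.      0.1628]
xyz [-0.6127 -0.5596 -0.0974] rot [-0.     -0.      0.3851]
xyz [-0.7481 -0.7506 -0.1374] rot [-0.     -0.      0.5517]
scene 69 [435. 204. 131.] [ 2.6 10.4] [-0.99969432 -0.02472375]
side 127 [433. 217. 131.] [ 4.2 12.5] [-0.99939394  0.03481034]
```

arm_command --xyz '[[-0.12,-0.09,-0.03],[-0.22,-0.19,-0.04],[-0.32,-0.28,-0.05],[-0.41,-0.38,-0.06],[-0.5,-0.47,-0.06]]' --rot '[[0,0,0.08],[0,0,0.16],[0,0,0.24],[0,0,0.32],[0,0,0.4]]' --claw '[0,0,0,0,0]'

```text
t: 1.42
position: [342.2, 385.2, 261.0]
tool_rot: [[-0.621, 0.784, 0.0], [0.784, 0.621, 0.001], [0.001, 0.001, -1.0]]
force: [0.9, 0.4, 0.3]
width: 85.4
grasp_force: 0.0
```

```bash
python3 -c "
from h import *
st(); go((440,150,260,95))"
```

```text
t 1.43 p [342.2 385.2 261. ] yaw 128.41 tilt [0.0003 0.001 ] F [0.9 0.4 0.3] M [ 0.02 -0.05 -0.01] w 85.4 gf 0.0 q [-1.23  0.13  0.29  1.94 -0.04  1.07 -0.25]
xyz [-0.4901 -0.1391  0.0015] rot [ 0.0004 -0.0005  0.3713]
```

arm_command --xyz '[[-0.1,-0.03,0],[-0.2,-0.06,0],[-0.3,-0.09,0],[-0.39,-0.11,0],[-0.44,-0.13,0]]' --rot '[[0,0,0.1],[0,0,0.2],[0,0,0.27],[0,0,0.3],[0,0,0.3]]' --claw '[0,0,0,0,0]'

```text
t: 2.05
position: [428.9, 172.4, 260.8]
tool_rot: [[-0.199, 0.98, 0.001], [0.98, 0.199, 0.001], [0.0, 0.001, -1.0]]
force: [-0.4, 1.3, 0.5]
width: 85.8
grasp_force: 0.0
```

Run:
```python
from h import *
st(); c=cal("wrist"); I,D=r.get_image("wrist"); np.savez("w1",I=I,D=D); cv2.imwrite("pics/w1.png",I[:,:,::-1])
P=cloud(c,D)
for l in("paddle_grip","paddle","disc_tool"):
    for m in r.mark_of("wrist",l): u,v=np.round(m["pixel"]).astype(int); print(l,u,v,round(m["confidence"],2),P[v,u].round(),atz(c,(u,v),128).round())
w=(P[...,2]>136)&(P[...,2]<150)&(np.hypot(P[...,0]-430,P[...,1]-155)<130)
n,lab,sts,cen=cv2.connectedComponentsWithStats(w.astype(np.uint8))
for i in range(1,n):
    if sts[i,4]>60:
        Q=P[lab==i]; (x,y),wh,an=cv2.minAreaRect(Q[:,:2].astype(np.float32)); e,v=np.linalg.eigh(np.cov(Q[:,:2].T))
        print(sts[i,4],cen[i].round(),Q.mean(0).round(1),(x,y),wh,np.degrees(np.arctan2(v[1,1],v[0,1])),np.median(Q[:,2]))
```

```text
t 2.05 p [428.9 172.4 260.8] yaw 101.48 tilt [0.0006 0.0005] F [-0.4  1.3  0.5] M [0.03 0.06 0.07] w 85.8 gf 0.0 q [-1.01  0.03  0.51  2.05 -0.01  1.07 -0.3 ]
paddle_grip 226 13 0.98 [365. 304. 117.] [367. 302. 128.]
paddle_grip 360 30 0.81 [467. 313. 116.] [465. 311. 128.]
paddle_grip 293 153 0.57 [435. 214. 142.] [436. 213. 128.]
paddle_grip 492 165 0.25 [658. 232.  42.] [600. 236. 128.]
paddle 335 50 0.87 [463. 309.  38.] [451. 294. 128.]
paddle 290 140 0.71 [435. 217.  72.] [432. 222. 128.]
paddle 239 36 0.63 [367. 302.  38.] [378. 289. 128.]
disc_tool 285 225 0.62 [447. 137.  92.] [443. 150. 128.]
971 [294. 156.] [436.  212.4 141.4] (436.42303466796875, 211.8319854736328) (14.206356048583984, 44.059486389160156) 179.02734016054572 141.68656957687003
740 [287. 269.] [451.7 115.3 141.1] (451.9520263671875, 113.78364562988281) (14.06209659576416, 43.08240509033203) 153.30574525450598 141.58866437397174
```

View pics/w1.png

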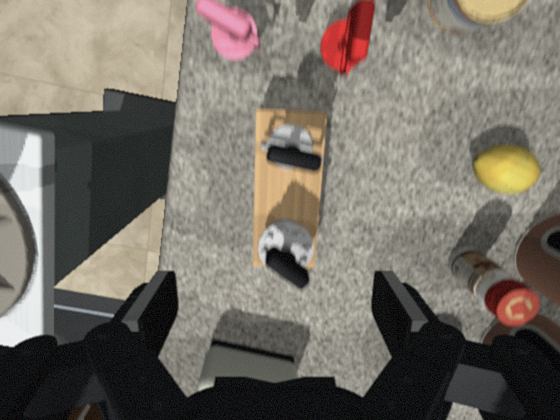

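arm_command --xyz '[[-0.12,0.05,-0.02],[-0.24,0.05,-0.03],[-0.36,0.04,-0.03],[-0.48,0.0,-0.03],[-0.6,-0.05,-0.03]]' --rot '[[0,0,0.03],[0,0,0.06],[0,0,0.09],[0,0,0.12],[0,0,0.13]]' --claw '[0,0,0,0,0]'

```text
t: 2.88
position: [464.9, -122.0, 275.6]
tool_rot: [[-0.0, 1.0, 0.001], [1.0, 0.0, -0.0], [-0.0, 0.001, -1.0]]
force: [2.1, -0.5, -0.7]
width: 85.7
grasp_force: 0.0
```

```bash
python3 -c "
from h import *
st(); go((450,-215,270,95))"
```

```text
t 2.88 p [ 464.9 -122.   275.6] yaw 90.0 tilt [ 0.0005 -0.0002] F [ 2.1 -0.5 -0.7] M [-0.01 -0.06 -0.01] w 85.7 gf 0.0 q [-0.65  0.05  0.82  2.01 -0.04  1.1   0.18]
xyz [-0.1861 -0.0298  0.0113] rot [ 0.0003  0.0001 -0.0556]
```

arm_command --xyz '[[-0.1,-0.02,0.01],[-0.19,-0.03,0.01],[-0.19,-0.03,0.01]]' --rot '[[0,0,-0.1],[0,0,-0.2],[0,0,-0.2]]' --claw '[0,0,0]'

```text
t: 3.25
position: [449.5, -217.8, 270.6]
tool_rot: [[-0.309, 0.951, 0.0], [0.951, 0.309, -0.001], [-0.001, -0.0, -1.0]]
force: [0.4, 0.5, -0.2]
width: 85.3
grasp_force: 0.0
```

Run:
```python
from h import *
st(); c=cal("wrist"); I,D=r.get_image("wrist"); np.savez("w2",I=I,D=D); cv2.imwrite("pics/w2.png",I[:,:,::-1])
P=cloud(c,D)
for l in("dial_grip","socket","mixer"):
    for m in r.mark_of("wrist",l): u,v=np.round(m["pixel"]).astype(int); print(l,u,v,round(m["confidence"],2),P[v,u].round(),atz(c,(u,v),97).round())
ok=(np.hypot(P[...,0]-445,P[...,1]+210)<200)
for lo,hi in((110,120),(80,89),(93,100)):
    w=ok&(P[...,2]>lo)&(P[...,2]<hi)
    n,lab,sts,cen=cv2.connectedComponentsWithStats(w.astype(np.uint8))
    for i in range(1,n):
        if sts[i,4]>150:
            Q=P[lab==i]; (x,y),wh,an=cv2.minAreaRect(Q[:,:2].astype(np.float32)); e,v=np.linalg.eigh(np.cov(Q[:,:2].T))
            print(lo,sts[i,4],cen[i].round(),Q.mean(0).round(1),(x,y),wh,an,np.degrees(np.arctan2(v[1,1],v[0,1])),np.median(Q[:,2]))
```

```text
t 3.25 p [ 449.5 -217.8  270.6] yaw 108.03 tilt [ 0.0001 -0.0007] F [ 0.4  0.5 -0.2] M [-0.02  0.   -0.02] w 85.3 gf 0.0 q [-0.49  0.11  0.89  1.98 -0.1   1.09  0.76]
dial_grip 252 229 0.57 [ 441. -260.  117.] [ 442. -267.   97.]
socket 296 110 0.84 [ 447. -145.   85.] [ 446. -145.   97.]
mixer 271 155 0.7 [ 437. -192.   86.] [ 437. -190.   97.]
mixer 296 109 0.56 [ 447. -144.   86.] [ 446. -144.   97.]
110 645 [251. 230.] [ 439.9 -261.5  115.4] (440.48828125, -262.4752502441406) (13.34668254852295, 45.870849609375) 80.3564682006836 171.4250513191341 115.75497717524136
80 24988 [278. 149.] [ 442.7 -188.2   84.9] (443.5953063964844, -200.85946655273438) (234.40167236328125, 125.50835418701172) 86.48242950439453 86.6451795736696 85.08525690450846
80 631 [296. 112.] [ 447.4 -146.2   86.3] (447.3193664550781, -146.52708435058594) (29.300247192382812, 28.80953025817871) 22.776750564575195 56.48562162307773 86.23491448175
93 1939 [296. 111.] [ 446.9 -145.8   97.1] (446.98321533203125, -146.39073181152344) (51.21343994140625, 49.81056594848633) 18.289278030395508 -163.0313224661127 97.17698025386068
```

View pics/w2.png

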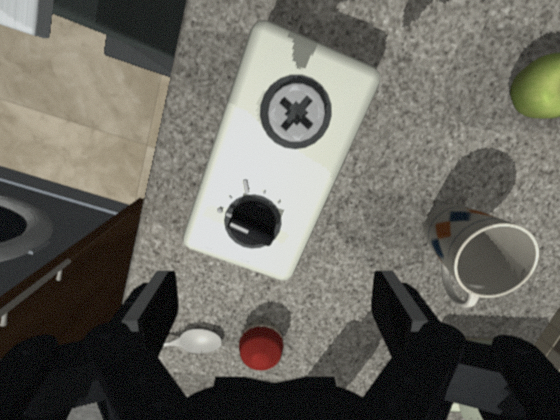

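Run:
```python
from h import *
z=np.load("w2.npz"); c=cal("wrist"); I=z["I"]
def ortho(h,cx,cy,half=45,s=6):
    n=2*half*s; src=[];dst=[(0,0),(n,0),(n,n),(0,n)]
    for X,Y in((cx-half,cy+half),(cx+half,cy+half),(cx+half,cy-half),(cx-half,cy-half)): src.append(proj(c,(X,Y,h)))
    return cv2.warpPerspective(I,cv2.getPerspectiveTransform(np.float32(src),np.float32(dst)),(n,n),flags=cv2.INTER_CUBIC)
a=ortho(86,440.5,-262); b=ortho(97,447,-146.2,30,9)
a=cv2.resize(a,(400,400)); b=cv2.resize(b,(400,400))
cv2.imwrite("pics/o2.png",np.hstack([a,b])[:,:,::-1])
```

```text
(no output)
```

View pics/o2.png

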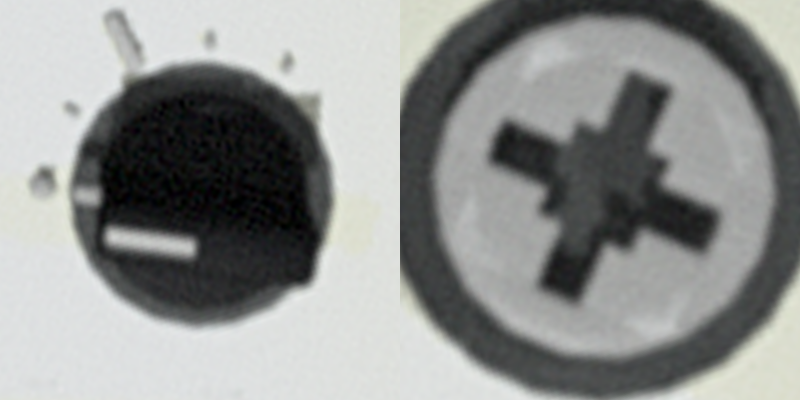

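```bash
python3 -c "
from h import *
go((440.5,-262,160,174))"
```

```text
xyz [-0.0833 -0.0473  0.2208] rot [-1.000e-04 -2.000e-04 -7.336e-01]
```

arm_command --xyz '[[-0.04,-0.02,0.05],[-0.0833,-0.0473,0.1],[-0.0833,-0.0473,0.15],[-0.0833,-0.0473,0.2],[-0.0833,-0.0473,0.2208]]' --rot '[[0,0,-0.11],[0,0,-0.22],[0,0,-0.33],[0,0,-0.45],[0,0,-0.56]]' --claw '[0.2,0.2,0.2,0.2,0.2]'

```text
t: 4.08
position: [440.1, -261.4, 158.7]
tool_rot: [[-0.932, 0.362, -0.002], [0.362, 0.932, 0.001], [0.002, 0.0, -1.0]]
force: [0.6, -0.3, -0.0]
width: 68.4
grasp_force: 0.0
```

```bash
python3 -c "
from h import *
st();go((440.5,-262,97,174))"
```

```text
t 4.08 p [ 440.1 -261.4  158.7] yaw 158.76 tilt [-0.0018  0.0007] F [ 0.6 -0.3 -0. ] M [-0.02 -0.05  0.01] w 68.4 gf 0.0 q [-0.17  0.3   0.69  2.07 -0.25  0.86  1.86]
xyz [-0.0013 -0.0008  0.1234] rot [ 0.0002 -0.0012 -0.1693]
```

arm_command --xyz '[[0,0,0.02],[0,0,0.06],[0,0,0.1],[0,0,0.1234],[0,0,0.1234]]' --rot '[[0,0,-0.1],[0,0,-0.17],[0,0,-0.17],[0,0,-0.17],[0,0,-0.17]]' --claw '[0.2,0.2,0.2,0.3,0.5]' --squeeze 20

```text
t: 4.7
position: [440.1, -262.3, 97.9]
tool_rot: [[-0.994, 0.11, -0.001], [0.11, 0.994, 0.0], [0.001, 0.0, -1.0]]
force: [-0.2, 0.1, 1.1]
width: 43.5
grasp_force: 0.0
```

```bash
python3 -c "
from h import *
st()"
```

```text
t 4.7 p [ 440.1 -262.3   97.9] yaw 173.68 tilt [-0.0012  0.0003] F [-0.2  0.1  1.1] M [-0.01 -0.01 -0.01] w 43.5 gf 0.0 q [-0.06  0.38  0.58  2.11 -0.31  0.73  2.18]
```

Close on the dial with a hold.

arm_command --xyz '[[0,0,0],[0,0,0],[0,0,0],[0,0,0]]' --rot '[[0,0,0],[0,0,0],[0,0,0],[0,0,0]]' --claw '[0.8,1,1,1]' --squeeze 25

```text
t: 5.2
position: [440.5, -263.5, 99.1]
tool_rot: [[-0.994, 0.111, 0.001], [0.111, 0.994, -0.001], [-0.001, -0.0, -1.0]]
force: [-0.7, -1.4, 7.6]
width: 12.3
grasp_force: 28.8
```

```bash
python3 -c "
from h import *
st();go((440.1,-262.3,97.5,116.6))"
```

```text
t 5.2 p [ 440.5 -263.5   99.1] yaw 173.64 tilt [ 0.0013 -0.0005] F [-0.7 -1.4  7.6] M [-0.24  0.18 -0.07] w 12.3 gf 28.8 q [-0.06  0.38  0.58  2.11 -0.31  0.73  2.18]
xyz [0.0011 0.0022 0.0032] rot [2.000e-04 9.000e-04 6.337e-01]
```

arm_command --xyz '[[0,-0.002,-0.002],[0,-0.002,-0.002],[0,-0.002,-0.002],[0,-0.002,-0.002],[0,-0.002,-0.002]]' --rot '[[0,0,0.08],[0,0,0.18],[0,0,0.28],[0,0,0.38],[0,0,0.48]]' --claw '[1,1,1,1,1]'

```text
t: 5.82
position: [440.3, -263.5, 99.3]
tool_rot: [[-0.645, 0.764, 0.0], [0.764, 0.645, 0.0], [-0.0, 0.0, -1.0]]
force: [4.9, -0.2, -12.3]
width: 12.2
grasp_force: 26.5
```

```bash
python3 -c "
from h import *
st();go((440.1,-262.3,97.5,116.6))"
```

```text
t 5.83 p [ 440.3 -263.5   99.3] yaw 130.19 tilt [0.0004 0.0003] F [  4.9  -0.2 -12.3] M [-0.02 -0.96  0.03] w 12.2 gf 26.5 q [-0.21  0.43  0.77  2.12 -0.44  0.76  1.55]
xyz [0.0021 0.0012 0.0037] rot [ 0.0003 -0.      0.151 ]
```

arm_command --xyz '[[0,0,0.002],[0,0,0.002],[0,0,0.002],[0,0,0.002]]' --rot '[[0,0,0.08],[0,0,0.152],[0,0,0.152],[0,0,0.152]]' --claw '[1,1,1,1]'

```text
t: 6.32
position: [440.4, -263.5, 99.1]
tool_rot: [[-0.451, 0.893, 0.001], [0.893, 0.451, 0.001], [0.001, 0.001, -1.0]]
force: [-3.1, 5.4, 16.4]
width: 12.6
grasp_force: 30.2
```

arm_command --xyz '[[0,0,0],[0,0,0],[0,0,0],[0,0,-0.08],[0,0,-0.2]]' --rot '[[0,0,0],[0,0,0],[0,0,0],[0,0,0],[0,0,0]]' --claw '[0.4,0.1,0,0,0]'

```text
t: 6.95
position: [439.0, -263.9, 198.6]
tool_rot: [[-0.45, 0.893, -0.003], [0.893, 0.45, -0.0], [0.001, -0.003, -1.0]]
force: [1.4, 1.0, 1.3]
width: 85.5
grasp_force: 0.0
```

Run:
```python
from h import *
st()
go((440,-220,270,116.6))
```

```text
t 6.95 p [ 439.  -263.9  198.6] yaw 116.74 tilt [-0.0034 -0.0001] F [1.4 1.  1.3] M [ 0.04 -0.13  0.05] w 85.5 gf 0.0 q [-0.41  0.3   1.    2.04 -0.31  0.96  1.21]
xyz [ 0.0776  0.0409 -0.1427] rot [-0.0019 -0.0009  0.0015]
```

arm_command --xyz '[[0.07,0.03,-0.05],[0.12,0.07,-0.1],[0.12,0.07,-0.1],[0.12,0.07,-0.1]]' --rot '[[0,0,0],[0,0,0],[0,0,0],[0,0,0]]' --claw '[0,0,0,0]'

```text
t: 7.45
position: [444.0, -194.7, 248.2]
tool_rot: [[-0.451, 0.893, 0.0], [0.893, 0.451, 0.0], [0.0, 0.0, -1.0]]
force: [0.0, -0.1, -0.6]
width: 85.5
grasp_force: 0.0
```

Run:
```python
from h import *
st(); c=cal("wrist"); I,D=r.get_image("wrist"); np.savez("w3",I=I,D=D)
P=cloud(c,D)
ok=(np.hypot(P[...,0]-445,P[...,1]+210)<200)
for lo,hi in((110,120),(80,89),(93,100)):
    w=ok&(P[...,2]>lo)&(P[...,2]<hi)
    n,lab,sts,cen=cv2.connectedComponentsWithStats(w.astype(np.uint8))
    for i in range(1,n):
        if sts[i,4]>150:
            Q=P[lab==i]; (x,y),wh,an=cv2.minAreaRect(Q[:,:2].astype(np.float32)); e,v=np.linalg.eigh(np.cov(Q[:,:2].T))
            print(lo,sts[i,4],cen[i].round(),Q.mean(0).round(1),(x,y),wh,an,np.degrees(np.arctan2(v[1,1],v[0,1])),np.median(Q[:,2]))
def ortho(h,cx,cy,half=45,n=400):
    src=[];dst=[(0,0),(n,0),(n,n),(0,n)]
    for X,Y in((cx-half,cy+half),(cx+half,cy+half),(cx+half,cy-half),(cx-half,cy-half)): src.append(proj(c,(X,Y,h)))
    return cv2.warpPerspective(I,cv2.getPerspectiveTransform(np.float32(src),np.float32(dst)),(n,n),flags=cv2.INTER_CUBIC)
a=ortho(86,440.5,-262.5); b=ortho(97,447,-146,30)
cv2.imwrite("pics/o3.png",np.hstack([a,b])[:,:,::-1])
```

```text
t 7.45 p [ 444.  -194.7  248.2] yaw 116.8 tilt [0.     0.0003] F [ 0.  -0.1 -0.6] M [-0.05  0.02 -0.01] w 85.5 gf 0.0 q [-0.69  0.14  1.08  2.04 -0.14  1.04  0.93]
110 673 [237. 258.] [ 439.6 -260.9  115.6] (440.0072326660156, -262.71734619140625) (13.12631607055664, 45.98320388793945) 26.58768081665039 116.3080069305678 115.80927995756842
80 26442 [277. 177.] [ 441.5 -187.8   84.9] (443.6892395019531, -200.96734619140625) (234.4692840576172, 124.79071807861328) 86.58898162841797 86.52316836815858 85.08577370538089
80 643 [302. 144.] [ 447.7 -146.5   86.3] (447.5173034667969, -146.35638427734375) (29.098615646362305, 28.55982208251953) 21.55605125427246 163.99739980066587 86.28154084124067
93 2078 [303. 144.] [ 446.6 -145.6   97.1] (447.2730712890625, -146.20013427734375) (50.48223876953125, 50.87355422973633) 26.761474609375 132.59831592376895 97.13873519298554
```

View pics/o3.png

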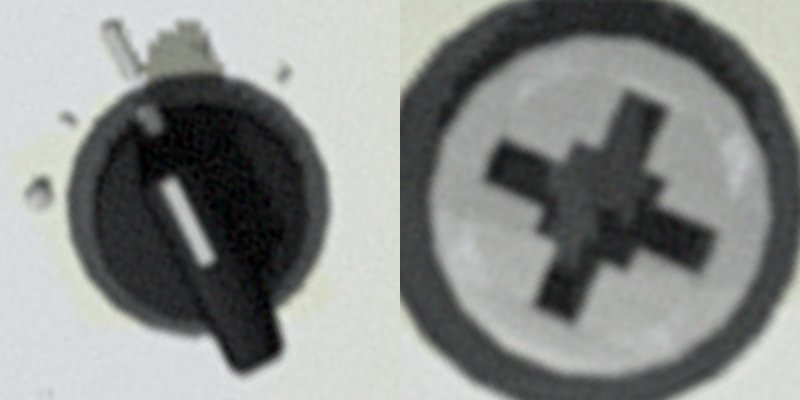

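```bash
cat > sock.py <<'E'
from h import *
def socket(c,I,z=97.,cx=447,cy=-146,half=32,n=640):
    dst=[(0,0),(n,0),(n,n),(0,n)]
    src=[proj(c,(cx+a*half,cy+b*half,z)) for a,b in((-1,1),(1,1),(1,-1),(-1,-1))]
    o=cv2.warpPerspective(I,cv2.getPerspectiveTransform(np.float32(src),np.float32(dst)),(n,n),flags=cv2.INTER_CUBIC)
    g=cv2.cvtColor(o,cv2.COLOR_RGB2GRAY); s=2*half/n
    # light ring face between dark rim and slots: outer contour ellipse
    b=(g>115).astype(np.uint8); v,u=np.mgrid[:n,:n]; b[np.hypot(u-n/2,v-n/2)*s>25]=0
    k,l,S,_=cv2.connectedComponentsWithStats(b); i=1+np.argmax(S[1:,4])
    cn=max(cv2.findContours((l==i).astype(np.uint8),0,1)[0],key=cv2.contourArea)
    e=cv2.fitEllipse(cv2.convexHull(cn)); uc,vc=e[0]
    X=(u-uc)*s; Y=-(v-vc)*s; R=np.hypot(X,Y); th=np.arctan2(Y,X)
    w=(g<95)&(R>9)&(R<18); a=np.angle(np.sum(np.exp(4j*th[w])))/4
    d=(g<95)&(R<18)
    print("centre",round(cx-half+uc*s,2),round(cy+half-vc*s,2),"diam",np.array(e[1])*s,"yaw",round(np.degrees(a),2),"dark centroid",X[d].mean().round(2),Y[d].mean().round(2))
E
python3 - <<'E'
from sock import *
s=np.load("w3.npz"); socket(cal("wrist"),s["I"])
go((436.4,212,260,115))
E
```

```text
centre 446.86 -146.53 diam [48.74359131 49.91911621] yaw -23.62 dark centroid -0.22 -0.82
xyz [ 0.734   0.3533 -0.0242] rot [-0.0004 -0.0001  0.0192]
```

```bash
python3 -c "
from h import *
go((465,-140,240,122),(480,-80,230,130),(485,-20,225,139),(480,40,220,148),(465,98,220,157))"
```

```text
xyz [0.0795 0.0878 0.0159] rot [-0.0004 -0.0001 -0.0586]
xyz [0.1732 0.1686 0.0358] rot [-0.0004 -0.0002 -0.1475]
xyz [0.2759 0.2315 0.0458] rot [-4.000e-04 -2.000e-04 -2.475e-01]
xyz [0.3875 0.2765 0.0558] rot [-4.000e-04 -2.000e-04 -3.475e-01]
xyz [0.5046 0.3019 0.0558] rot [-3.000e-04 -3.000e-04 -4.475e-01]
```

arm_command --xyz '[[0.08,0.088,0.016],[0.173,0.169,0.036],[0.276,0.231,0.046],[0.387,0.277,0.056],[0.504,0.302,0.056]]' --rot '[[0,0,-0.06],[0,0,-0.15],[0,0,-0.25],[0,0,-0.35],[0,0,-0.45]]' --claw '[0,0,0,0,0]'

```text
t: 8.12
position: [465.2, 98.7, 219.4]
tool_rot: [[-0.923, 0.384, -0.001], [0.384, 0.923, -0.002], [0.0, -0.002, -1.0]]
force: [0.8, -0.1, -0.4]
width: 85.4
grasp_force: 0.0
```

```bash
python3 -c "
from h import *
st();go((436.4,212,215,179))"
```

```text
t 8.12 p [465.2  98.7 219.4] yaw 157.42 tilt [-0.0011 -0.002 ] F [ 0.8 -0.1 -0.4] M [ 0.01 -0.05  0.  ] w 85.4 gf 0.0 q [-1.06  0.12  0.79  2.09 -0.1   0.97  0.96]
xyz [0.1402 0.1872 0.0083] rot [-0.0014 -0.0004 -0.2397]
```

arm_command --xyz '[[0.07,0.093,0.008],[0.14,0.187,0.008],[0.14,0.187,0.008],[0.14,0.187,0.008]]' --rot '[[0,0,-0.1],[0,0,-0.2],[0,0,-0.24],[0,0,-0.24]]' --claw '[0,0,0,0]'

```text
t: 8.62
position: [437.2, 210.4, 215.5]
tool_rot: [[-1.0, 0.022, -0.001], [0.022, 1.0, -0.002], [0.001, -0.002, -1.0]]
force: [-0.3, 0.1, -0.4]
width: 85.6
grasp_force: 0.0
```

Run:
```python
from h import *
st(); c=cal("wrist"); I,D=r.get_image("wrist"); np.savez("w4",I=I,D=D); cv2.imwrite("pics/w4.png",I[:,:,::-1])
P=cloud(c,D)
w=(P[...,2]>136)&(P[...,2]<150)&(np.hypot(P[...,0]-430,P[...,1]-205)<60)
n,lab,sts,cen=cv2.connectedComponentsWithStats(w.astype(np.uint8))
for i in range(1,n):
    if sts[i,4]>60:
        Q=P[lab==i]; (x,y),wh,an=cv2.minAreaRect(Q[:,:2].astype(np.float32)); e,v=np.linalg.eigh(np.cov(Q[:,:2].T))
        print(sts[i,4],cen[i].round(),Q.mean(0).round(1),(x,y),wh,an,np.degrees(np.arctan2(v[1,1],v[0,1])),np.median(Q[:,2]))
```

```text
t 8.62 p [437.2 210.4 215.5] yaw 178.76 tilt [-0.001  -0.0017] F [-0.3  0.1 -0.4] M [ 0.01  0.04 -0.05] w 85.6 gf 0.0 q [-1.18  0.14  0.66  2.07 -0.11  0.97  1.09]
1196 [276. 217.] [434.2 211.6 141.5] (435.427978515625, 211.44029235839844) (13.777618408203125, 43.09663772583008) 89.37225341796875 179.41655064662035 141.74308942030487
```

View pics/w4.png

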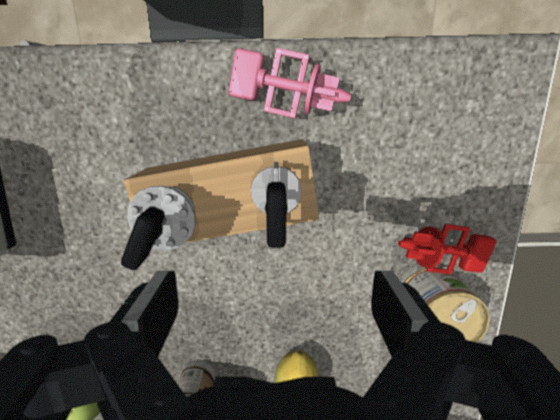

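arm_command --xyz '[[0.0025,0.002,0.09],[0.0025,0.002,0.18],[0.0025,0.002,0.208],[0.0025,0.002,0.208],[0.0025,0.002,0.208]]' --rot '[[0,0,0],[0,0,-0.005],[0,0,-0.005],[0,0,-0.005],[0,0,-0.005]]' --claw '[0,0,0,0.4,0.7]' --squeeze 50

```text
t: 9.3
position: [436.7, 212.7, 113.7]
tool_rot: [[-1.0, 0.013, 0.001], [0.013, 1.0, 0.001], [-0.001, 0.001, -1.0]]
force: [-0.1, 0.0, 0.7]
width: 51.3
grasp_force: 0.0
```

arm_command --xyz '[[0,0,0],[0,0,0],[0,0,0],[0,0,0]]' --rot '[[0,0,0],[0,0,0],[0,0,0],[0,0,0]]' --claw '[1,1,1,1]'

```text
t: 9.8
position: [436.1, 212.7, 112.9]
tool_rot: [[-1.0, 0.012, 0.001], [0.012, 1.0, 0.001], [-0.001, 0.001, -1.0]]
force: [-1.4, -2.9, 9.2]
width: 13.3
grasp_force: 48.9
```

```bash
python3 -c "
from h import *
st()"
```

```text
t 9.8 p [436.1 212.7 112.9] yaw 179.32 tilt [0.0006 0.0006] F [-1.4 -2.9  9.2] M [-0.42  0.21 -0.03] w 13.3 gf 48.9 q [-1.1   0.31  0.61  2.16 -0.27  0.74  1.24]
```

arm_command --xyz '[[0,0,-0.04],[0,0,-0.12],[0,0,-0.2],[0,0,-0.24],[0,0,-0.24]]' --rot '[[0,0,0],[0,0,0],[0,0,0],[0,0,0],[0,0,0]]' --claw '[1,1,1,1,1]'

```text
t: 10.42
position: [436.2, 213.2, 233.5]
tool_rot: [[-1.0, 0.011, 0.001], [0.011, 1.0, 0.002], [-0.001, 0.002, -1.0]]
force: [-0.7, -0.3, -1.9]
width: 12.9
grasp_force: 49.3
```

```bash
python3 -c "
from h import *
st();go((455,155,235,175),(470,95,235,171),(480,35,235,167),(480,-25,235,163),(470,-85,235,159))"
```

```text
t 10.43 p [436.2 213.2 233.5] yaw 179.34 tilt [0.0015 0.0023] F [-0.7 -0.3 -1.9] M [0.06 0.1  0.04] w 12.9 gf 49.3 q [-1.21  0.11  0.68  2.05 -0.09  1.    1.08]
xyz [-0.039  -0.1159 -0.0033] rot [0.0015 0.0009 0.0483]
xyz [-0.0704 -0.2355 -0.0035] rot [0.0016 0.0008 0.0927]
xyz [-0.0917 -0.3553 -0.0038] rot [0.0016 0.0008 0.1372]
xyz [-0.0931 -0.4753 -0.004 ] rot [0.0016 0.0007 0.1816]
xyz [-0.0745 -0.5955 -0.0043] rot [0.0016 0.0007 0.2261]
```

arm_command --xyz '[[-0.039,-0.116,-0.003],[-0.07,-0.235,-0.003],[-0.092,-0.355,-0.003],[-0.093,-0.475,-0.003],[-0.075,-0.595,-0.003]]' --rot '[[0,0,0.05],[0,0,0.1],[0,0,0.15],[0,0,0.2],[0,0,0.25]]' --claw '[1,1,1,1,1]'

```text
t: 11.05
position: [469.2, -87.2, 233.0]
tool_rot: [[-0.918, 0.396, -0.001], [0.396, 0.918, -0.001], [0.0, -0.001, -1.0]]
force: [1.4, -0.7, -2.0]
width: 13.2
grasp_force: 49.3
```

```bash
python3 -c "
from h import *
st();go((447.2,-146.4,208,156.5))"
```

```text
t 11.05 p [469.2 -87.2 233. ] yaw 156.68 tilt [-0.0008 -0.001 ] F [ 1.4 -0.7 -2. ] M [ 0.   -0.09 -0.02] w 13.2 gf 49.3 q [-0.82  0.12  0.96  2.07 -0.12  1.    1.36]
xyz [-0.0064 -0.1261  0.0501] rot [-0.0008 -0.0002  0.002 ]
```

arm_command --xyz '[[-0.0064,-0.1,0.02],[-0.0064,-0.126,0.055],[-0.0064,-0.126,0.055],[-0.0064,-0.126,0.055]]' --rot '[[0,0,0.002],[0,0,0.002],[0,0,0.002],[0,0,0.002]]' --claw '[1,1,1,1]'

```text
t: 11.55
position: [448.1, -143.9, 206.3]
tool_rot: [[-0.918, 0.396, -0.001], [0.396, 0.918, -0.0], [0.0, -0.001, -1.0]]
force: [0.1, 0.6, -2.6]
width: 13.3
grasp_force: 49.4
```

Run:
```python
from h import *
st(); go((447.2,-146.4,180,156.5)); out=[]
for n in("scene","side"):
    I,D=r.get_image(n); np.savez(n+"5",I=I,D=D); c=cal(n)
    p=proj(c,(447.2,-146.4,115)); print(n,p.round(1),[(np.round(m["pixel"],1),round(m["confidence"],2)) for m in r.mark_of(n,"paddle")],[(np.round(m["pixel"],1),round(m["confidence"],2)) for m in r.mark_of(n,"socket")])
    print("predicted tip",proj(c,(447.2,-146.4,205-87)).round(1),"socket",proj(c,(447.2,-146.4,97)).round(1))
    u,v=p.astype(int); k=I[v-50:v+40,u-60:u+60,::-1]; out.append(cv2.resize(k,(400,300),interpolation=cv2.INTER_CUBIC))
c=cal("wrist"); I,D=r.get_image("wrist"); np.savez("w5",I=I,D=D)
out.append(I[:300,80:480,::-1]); cv2.imwrite("pics/m5.png",np.vstack([np.hstack(out[:2]),np.hstack([out[2],out[2]*0])]))
```

```text
t 11.55 p [ 448.1 -143.9  206.3] yaw 156.68 tilt [-0.0006 -0.0005] F [ 0.1  0.6 -2.6] M [-0.02  0.05 -0.01] w 13.3 gf 49.4 q [-0.7   0.16  0.98  2.12 -0.17  0.94  1.54]
xyz [-0.0004 -0.0053  0.0526] rot [-0.0004 -0.0003  0.002 ]
scene [261.9 236.5] [(array([264.1, 232.9]), 0.8), (array([218.4, 174.5]), 0.64), (array([183.6, 196.9]), 0.56)] [(array([263.6, 243.5]), 0.79)]
predicted tip [261.9 235.7] socket [262.1 241.4]
side [298.1 192.1] [(array([255.5, 288.9]), 0.81), (array([296.7, 192.5]), 0.7), (array([304.5, 283.6]), 0.52)] []
predicted tip [298.1 191.4] socket [298.1 196.5]
```

View pics/m5.png

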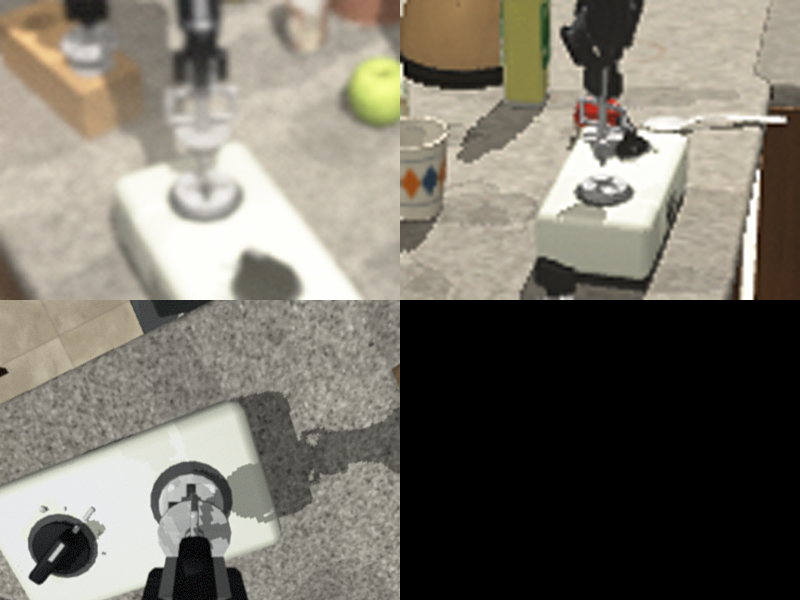

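Run:
```python
from h import *
s=np.load("w5.npz"); I=s["I"]; D=s["D"]; g=cv2.cvtColor(I,cv2.COLOR_RGB2GRAY).astype(int); c=cal("wrist"); S=r.read_state(); R=np.array(S["tool_rot"]);p=np.array(S["position"])
for v in range(182,200,2): print(v,g[v,255:290])
# hub ring via depth
P=cloud(c,D); w=(P[...,2]>94.5)&(P[...,2]<100)&(np.hypot(P[...,0]-447,P[...,1]+146)<35); Q=P[w]
T=(Q-p)@R; e=cv2.minEnclosingCircle(Q[:,:2].astype(np.float32)); print(w.sum(),e,"tool y range",np.percentile(T[:,1],[0.5,99.5]),"x max",np.percentile(T[:,0],99.5))
for v in (184,186,188,190,192):
    print(v,[np.round((atz(c,(u,v),97)-p)@R,1)[:2] for u in(266,270,274)])
```

```text
182 [178 174 169 172 173 176 182 195 189 192 192 189 192 191 189 190 186 189
 185 180 181 179 175 173 175 175 175 182 176 179 173 174 174 171 176]
184 [170 172 176 176 186 185 190 190 189 187 177 142 100  84  73  68  63  71
  77  90 119 153 168 169 170 171 179 181 188 201 204 208 211 207 202]
186 [180 174 171 176 184 188 189 189 192 185 177 119  64  40  42  48  45  38
  37  43  96 155 178 183 180 180 181 176 176 180 196 200 211 222 215]
188 [191 193 188 191 193 191 190 191 188 188 174 122  62  51  53  54  51  52
  43  43  92 159 184 180 182 176 176 178 177 173 176 178 178 188 208]
190 [192 191 191 193 192 192 188 189 190 189 174 120  59  43  50  53  55  50
  43  48  96 160 184 181 179 179 180 179 176 173 173 176 174 174 183]
192 [193 189 193 192 191 191 185 190 190 189 172 124  63  47  52  55  58  59
  61  71 104 157 185 180 182 179 180 180 176 174 176 176 177 178 172]
194 [192 193 190 194 189 191 188 191 192 184 174 126  68  52  61  80  87  77
  74  71  82 113 153 179 181 182 179 177 172 171 173 178 177 176 174]
196 [191 190 191 192 194 188 173 160 161 152 144 105  63  53  78  90  91  77
  65  61  58  60  87 129 152 159 176 180 178 179 181 182 181 177 173]
198 [192 195 192 193 194 178 134  90  78  78  72  75  77  76  86  87  90  80
  72  62  66  59  58  61  70 103 159 179 182 176 174 145 136 117 112]
1336 ((446.4967346191406, -146.38148498535156), 25.805871963500977) tool y range [-27.86952684  22.48729645] x max 25.5724468807544
184 [array([17.5, -6.6]), array([17.5, -3.5]), array([17.5, -0.4])]
186 [array([15.9, -6.6]), array([15.9, -3.5]), array([15.9, -0.4])]
188 [array([14.3, -6.6]), array([14.3, -3.5]), array([14.3, -0.4])]
190 [array([12.7, -6.6]), array([12.7, -3.5]), array([12.7, -0.4])]
192 [array([11.1, -6.6]), array([11.1, -3.5]), array([11.1, -0.4])]
```

arm_command --xyz '[[0,-0.0055,0.02],[0,-0.0055,0.03],[0,-0.0055,0.03]]' --rot '[[0,0,0.002],[0,0,0.002],[0,0,0.002]]' --claw '[1,1,1]'

```text
t: 12.28
position: [446.4, -147.2, 190.8]
tool_rot: [[-0.917, 0.4, -0.001], [0.4, 0.917, -0.0], [0.001, -0.001, -1.0]]
force: [0.0, 0.3, -1.5]
width: 13.2
grasp_force: 49.4
```

Run:
```python
from h import *
st(); S=r.read_state(); R=np.array(S["tool_rot"]); tgt=np.array([448.1,-143.9])+R[:2,1]*-2.9; print(tgt, R[:2,:2].T@(tgt-np.array(S["position"])[:2]))
```

```text
t 12.28 p [ 446.4 -147.2  190.8] yaw 156.44 tilt [-0.0012 -0.0005] F [ 0.   0.3 -1.5] M [-0.02 -0.06  0.02] w 13.2 gf 49.4 q [-0.67  0.19  0.97  2.13 -0.2   0.91  1.58]
[ 446.94069148 -146.55819431] [-0.24249965  0.75353942]
```

arm_command --xyz '[[0,0.0012,0.015],[0,0.0012,0.03],[0,0.0012,0.036],[0,0.0012,0.036]]' --rot '[[0,0,0],[0,0,0],[0,0,0],[0,0,0]]' --claw '[1,1,1,1]'

```text
t: 12.78
position: [446.9, -146.6, 173.2]
tool_rot: [[-0.917, 0.4, -0.001], [0.4, 0.917, -0.0], [0.0, -0.001, -1.0]]
force: [0.5, -0.4, -2.2]
width: 13.2
grasp_force: 49.4
```

```bash
python3 -c "
from h import *
st()"
```

```text
t 12.78 p [ 446.9 -146.6  173.2] yaw 156.45 tilt [-0.0006 -0.0003] F [ 0.5 -0.4 -2.2] M [ 0.    0.07 -0.04] w 13.2 gf 49.4 q [-0.64  0.23  0.95  2.15 -0.25  0.87  1.62]
```

No contact and the pilot is in the hole. Next I lower past the rib level in small steps and watch the force.

arm_command --xyz '[[0,0,0.006],[0,0,0.012],[0,0,0.016],[0,0,0.016]]' --rot '[[0,0,0],[0,0,0],[0,0,0],[0,0,0]]' --claw '[1,1,1,1]'

```text
t: 13.28
position: [447.0, -146.5, 165.3]
tool_rot: [[-0.917, 0.399, -0.0], [0.399, 0.917, -0.0], [0.0, -0.0, -1.0]]
force: [0.1, -0.3, -2.3]
width: 13.3
grasp_force: 49.4
```

```bash
python3 -c "
from h import *
st()"
```

```text
t 13.28 p [ 447.  -146.5  165.3] yaw 156.46 tilt [-0.0003 -0.0001] F [ 0.1 -0.3 -2.3] M [-0.06 -0.02  0.06] w 13.3 gf 49.4 q [-0.63  0.25  0.94  2.16 -0.26  0.86  1.63]
```

arm_command --xyz '[[0,0,0.01],[0,0,0.02],[0,0,0.03],[0,0,0.034],[0,0,0.034]]' --rot '[[0,0,0],[0,0,0],[0,0,0],[0,0,0],[0,0,0]]' --claw '[1,1,1,1,1]'

```text
t: 13.9
position: [447.1, -146.6, 148.4]
tool_rot: [[-0.917, 0.4, -0.0], [0.4, 0.917, -0.0], [0.0, -0.0, -1.0]]
force: [-1.8, 0.3, 3.9]
width: 13.3
grasp_force: 50.0
```

```bash
python3 -c "
from h import *
st()"
```

```text
t 13.9 p [ 447.1 -146.6  148.4] yaw 156.45 tilt [-0.0002 -0.0001] F [-1.8  0.3  3.9] M [ 0.2   0.3  -0.05] w 13.3 gf 50.0 q [-0.6   0.28  0.92  2.17 -0.31  0.82  1.67]
```

Force rises as expected near home height (baseline about -2 N), so the drive spring has been engaged. Now I press to the stop.

arm_command --xyz '[[0,0,0.005],[0,0,0.01],[0,0,0.014],[0,0,0.016],[0,0,0.016]]' --rot '[[0,0,0],[0,0,0],[0,0,0],[0,0,0],[0,0,0]]' --claw '[1,1,1,1,1]'

```text
t: 14.52
position: [447.8, -146.8, 141.3]
tool_rot: [[-0.917, 0.4, 0.001], [0.4, 0.917, 0.0], [-0.001, 0.001, -1.0]]
force: [-6.6, 1.2, 27.5]
width: 13.4
grasp_force: 54.3
```

```bash
python3 -c "
from h import *
st()"
```

```text
t 14.53 p [ 447.8 -146.8  141.3] yaw 156.45 tilt [0.0013 0.0004] F [-6.6  1.2 27.5] M [0.41 1.63 0.02] w 13.4 gf 54.3 q [-0.58  0.3   0.9   2.18 -0.32  0.8   1.69]
```

arm_command --xyz '[[0,0,-0.001],[0,0,-0.001],[0,0,-0.001]]' --rot '[[0,0,0],[0,0,0],[0,0,0]]' --claw '[1,1,1]'

```text
t: 14.9
position: [447.5, -146.7, 141.4]
tool_rot: [[-0.917, 0.399, 0.001], [0.399, 0.917, 0.0], [-0.001, 0.001, -1.0]]
force: [-4.1, 1.1, 18.0]
width: 13.2
grasp_force: 52.8
```

Run:
```python
from h import *
st(); c=cal("wrist"); I,D=r.get_image("wrist"); P=cloud(c,D); cv2.imwrite("pics/w6.png",I[:,:,::-1])
w=(np.hypot(P[...,0]-447,P[...,1]+146)<25)&(np.hypot(P[...,0]-447,P[...,1]+146)>22)&(P[...,2]<105)&(P[...,2]>80); print("ring z",np.percentile(P[w][:,2],[5,25,50,75,95]).round(1),w.sum())
d=np.hypot(P[...,0]-440.5,P[...,1]+262); w=(d<27)&(P[...,2]>108)&(P[...,2]<122)
if w.sum()>50:
    print(w.sum(),cv2.minAreaRect(P[w][:,:2].astype(np.float32)))
```

```text
t 14.9 p [ 447.5 -146.7  141.4] yaw 156.46 tilt [0.0009 0.0002] F [-4.1  1.1 18. ] M [ 0.21  1.04 -0.03] w 13.2 gf 52.8 q [-0.59  0.29  0.91  2.18 -0.32  0.81  1.69]
ring z [88.  88.9 89.4 91.1 93.5] 778
1606 ((439.6491394042969, -262.7340087890625), (13.056568145751953, 47.30339431762695), 26.645885467529297)
```

View pics/w6.png

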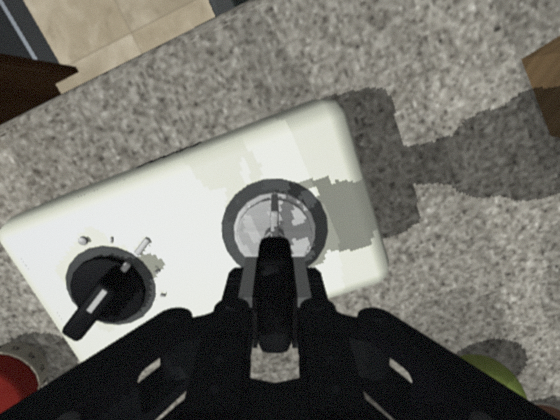

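The picture shows the paddle in the hub at (275,225) with its collar down. The hub face measures 89 mm, so the drive is at its 8 mm stop. The dial pointer at (105,290) points to the long ridge at (140,250), and the bar yaw of 116.6 puts it at 60 degrees. I'm handing the job in.

```bash
python3 -c "
from h import *
print(r.close_job())"
```

```text
the job is handed in; nothing more can be done
None
```

I handed the job in at about 15 s with the dial at about 60° on the long ridge and the paddle meshed, fully home and pressed to the drive's stop (about 18 N) in the gripper; the hand-in returned no verdict.

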